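Prop the craft studio's drying press open with a shim

TASK

The heavy plate of the drying press is shut. Take the pry bar, set its flat tip under the overhanging free edge of the plate, and lever that edge up about 35 mm over the fulcrum block; the plate stays up on its stiff hinge. Lay the bar back on the table clear of the plate, then slip the long thin wooden shim in on top of the press's base, flat, with more than half of its length under the plate, and leave it there so that the plate cannot sink shut.

Things in the scene. Friction and masses are not known exactly. Their poses are not given: they have to be found in the camera images.
- plate: wooden top plate 360 x 320 x 16 mm. Origin: mid hinge line, on its underside, 80 mm up; x runs from free edge (at x -360) to hinge, y along the edge. Edge faces the robot's right. Friction hinge stays at any tilt; lifting takes about 20 N at the edge; 0.1 rad makes room for the shim. Fixed base below: 300 wide, top 80 mm up, front face 40 mm behind the free edge, which overhangs the bare table
- block: fulcrum block, fixed to the table, centre 50-60 mm in front of the free edge, up to 60 mm either side of its middle. Wood, 46 (x) x 70 (y) mm, with a half-round steel ridge, radius 12 mm, along y on top (ridge axis 68, top 80 mm up). Origin: centre of its underside; x points to the press, y along the plate's edge. The bar goes in over the ridge tip-down, about 24 degrees
- bar: steel pry bar lying flat, 275 mm long, 350 g. Origin: underside of the middle of its black grip (24 wide x 16 high, x -60 to 45 mm): grasp here from above. x points along the bar to the flat tip (x 150 to 200, 34 wide, 8 thick), z up. Shaft 20 wide, 12 thick; undersides flush; upturned hook 32 mm high at the rear end, x -75
- shim: flat wooden shim 180 (x) x 36 (y) x 10 mm, 60 g, lying on the table, both ends alike; a bystanding offcut of the same wood is only 70 mm long. Origin: centre of its underside; x along its length, z up. Hold it near its outer end to slide it in beside the block

How it is judged:
By the outcome, as a careful person would: the job done as asked, in the order asked, and still so for the second after the job is handed in, with the robot touching nothing.
It also fails if it takes over 67 s, if anything falls off the work surface, if the arm or the gripper's body presses on something with over 40 N, if the wrist force passes 120 N, or if a joint passes its speed limit or range.

ROBOT

A 6-joint arm with a two-finger parallel gripper is mounted at the origin on the work surface. World frame = base frame: x ahead of the robot, y to its left, z up, the work surface at z = 0. Lengths are in m, angles in rad, forces in N, time in s.
With the tool pointing down it reaches from about 0.35 to 0.975 m from the base axis. Payload 4.9 kg.
Tool frame: the origin (TCP) lies on the mounting face of the last link; the fingertips stand 173 mm ahead of it and the grasp point (between the pads) lies 155 mm ahead of it; z points along the fingers, y is the direction in which the jaws open and shut (so a half turn about z gives the same grasp; the last joint's range is limited). The gripper opens to 85 mm and grips with 20 to 120 N. Pads are 22 mm wide; open, the fingers measure 114 mm over their backs; the gripper's body (76 mm by 85 mm) begins 54 mm behind the grasp point. The pads swing forward as they close: fully open they stand 13 mm farther back than shut.
Start: joints at [1.003, 0.053, 1.613, -0, 1.476, -0.119], TCP at [0.271, 0.563, 0.405] pointing down, gripper open.
Joint ranges: [-3.01, 3.01], [-1.01, 2.22], [0.06, 2.58], [-1.02, 4.17], [0.09, 2.62], [-3.14, 3.14]. Speed limits (rad/s): [2.57, 2.57, 3.14, 3.14, 3.14, 3.14].

INTERFACE

Orientations are given as a unit quaternion [w, x, y, z].
In Python, from plant import manip gives the robot as it stands.
- The arm moves only by the tool play_rows, never from a script. Its argument "increments" is a list of rows, each an object with "offset": the shift along the tool's x, y, z in mm, a list of three; "twist": the turn about the tool's z in rad; "grip": the opening, from 0 (shut) to 1 (fully open). In form: [{"offset": [dx, dy, dz], "twist": twist, "grip": grip}, ...]. A call has 1 to 5 rows; each row is the pose to reach, as a shift and turn from the pose commanded when the call began, along the tool's axes at that moment; what a row does not reach only later rows make up. A row lasts 1/12 s, in which the tool goes at most 41.7 mm and 7.16 degrees, less where a joint would pass 70% of its speed; a pose out of reach is approached as far as the arm can. A call with a gripper value outside its range is refused whole. The fingers move at their own pace and stop on an object; the grip force is fixed at half the most. Time passes only in rows, so rows that repeat a pose let the fingers close. It gives the time, the measured TCP pose, the force and the opening at its end, in the units of the state.
- manip.state(): the state, without advancing time (a new reading comes with each control period).
- manip.grab_frame(name): name is "scene" or "top" or "wrist"; returns the picture (420x560x3 uint8, blue, green, red); there is no depth.
- manip.get_calibration(name): a dict with "fx", "fy", "cx", "cy" (pixels), "k1" (the pictures are not rectified: a ray, as slopes to the right and down, at radius r is drawn at 1 + k1 r^2 times it, then the intrinsics apply), "T" (4x4, takes a point from camera to world coordinates). Camera axes: x right, y down, z forward; pixel columns grow to the right and rows downward; lengths in m; the calibration is good to about 2 mm. A picture is of the moment at which its call begins: read the wrist's pose just before it. get_calibration takes no time and is no camera call; for the wrist camera it gives the pose at the moment of the call.
- manip.job_done(): hands the job in, once; it reports no verdict.
Trained networks look in the newest picture that a camera, given by its name, has taken for a name from the list of things; names that differ only in an ending like _2 or _b are one class to them, and where a whole thing is asked for, a point or a joint stands for the part that bears it (a point fixed in the world has none). Each returns a list of dicts, best first, with "p" (0 to 1); they miss things now and then, are a little off and sometimes report something else, mostly with a low value. They report only what shows in the picture. A call takes as long as a camera call.
- manip.boxes_of(query, camera): "xyz" ([x, y, z] in m, in the coordinates of the camera as it stood for that picture, good to about 4 mm: the middle of the surface that is visible of it).
- manip.tip_of(query, camera): "xyz" ([x, y, z] in m, in the coordinates of the camera as it stood for that picture, good to about 4 mm: a listed point, or the origin of a listed thing).
The state is a dict: "time": time; "joint_pos": joint angles; "joint_vel": joint speeds; "joint_efforts": joint torques, N m; "tool_pos": TCP position; "tool_rot": TCP orientation; "contact_force": force on the tool from outside, world axes, zero at the start; "ft_torque": the same for the moment, N m; "gripper_width": opening from 0.0 (shut) to 1.0 (fully open).
Only numpy, scipy, OpenCV 4.12 (cv2) and the standard library are available. Lean on these libraries where they do the work, as an engineer would, in place of code of your own. Each camera call takes 0.05 s, during which the arm holds its last target. There are 200 camera calls.

## Working session

There is one attempt and no reset: what is moved stays moved. The work goes in short steps, Python scripts to look and compute and a tool call to move; the robot and the scene stay as the last step left them, time stands still between calls to the robot, and variables do not carry over. Pictures are saved under pics/ and viewed, about 8 in all and at most 12, crops included, and the job is handed in when it is done.

Besides the shell and the picture viewer there is one more tool, called after ">>>" as name([rows], argument=value, ...), one row to a line, values as JSON. play_rows: Moves the arm, as the interface text tells. Its arguments: {"type":"object","properties":{"increments":{"type":"array"}},"required":["increments"]}

```bash
mkdir -p pics; ls; cat > h.py <<'E'
import numpy as np, cv2
from plant import manip
from scipy.spatial.transform import Rotation as R
def rot(q): return R.from_quat([q[1],q[2],q[3],q[0]]).as_matrix()
def px(cam,pts):
    c=manip.get_calibration(cam);T=np.array(c['T']);p=(np.atleast_2d(pts)-T[:3,3])@T[:3,:3]
    s=p[:,:2]/p[:,2:];r=(s**2).sum(1,keepdims=True);s=s*(1+c['k1']*r)
    return s*[c['fx'],c['fy']]+[c['cx'],c['cy']]
def onplane(cam,uv,z):
    c=manip.get_calibration(cam);T=np.array(c['T']);d=(np.atleast_2d(uv)-[c['cx'],c['cy']])/[c['fx'],c['fy']]
    s=d.copy()
    for _ in range(20): s=d/(1+c['k1']*(s**2).sum(1,keepdims=True))
    v=np.c_[s,np.ones(len(s))]@T[:3,:3].T;o=T[:3,3]
    return o+v*((z-o[2])/v[:,2:])
def find(f,q,cam):
    T=np.array(manip.get_calibration(cam)['T'])
    return [(round(d['p'],2),np.round(T[:3,:3]@d['xyz']+T[:3,3],4).tolist()) for d in getattr(manip,f)(q,cam)]
E
python3 - <<'E'
from h import *
for c in ['scene','top']:
    im=manip.grab_frame(c);cv2.imwrite(f'pics/{c}0.png',im)
    for q in ['plate','block','bar','shim']:
        print(c,q,'box',find('boxes_of',q,c)[:3],'tip',find('tip_of',q,c)[:3])
    print(np.round(manip.get_calibration(c)['T'],3).tolist())
print(manip.state())
E
```

```text
pics
scene plate box [(0.58, [0.6322, 0.3011, 0.0898])] tip [(0.77, [0.6188, 0.4431, 0.0757])]
scene block box [(0.82, [0.5468, 0.0251, 0.0688])] tip [(0.51, [0.5314, 0.032, -0.0027])]
scene bar box [(0.89, [0.4394, -0.2744, 0.0096])] tip [(0.59, [0.4319, -0.3346, -0.0021])]
scene shim box [(0.58, [0.6308, -0.2145, 0.0083])] tip [(0.75, [0.6261, -0.2258, -0.0043])]
[[-0.654, 0.385, -0.651, 1.263], [0.757, 0.324, -0.568, 0.674], [-0.008, -0.864, -0.503, 0.653], [0.0, 0.0, 0.0, 1.0]]
top plate box [(0.85, [0.594, 0.2603, 0.0963])] tip [(0.59, [0.6178, 0.4408, 0.0803])]
top block box [(0.74, [0.5273, 0.0348, 0.0701])] tip []
top bar box [(0.7, [0.43, -0.2694, 0.0123])] tip [(0.91, [0.4348, -0.333, -0.0037])]
top shim box [(0.9, [0.6189, -0.2257, 0.0077])] tip [(0.58, [0.617, -0.2288, -0.0041])]
[[-0.006, -0.99, 0.142, 0.393], [-1.0, 0.009, 0.018, 0.038], [-0.019, -0.142, -0.99, 1.209], [0.0, 0.0, 0.0, 1.0]]
{'time': 0.9, 'joint_pos': array([ 1.00302466e+00,  5.27169109e-02,  1.61288165e+00, -1.22003792e-05,
        1.47600371e+00, -1.18999045e-01]), 'joint_vel': array([-0.0010278 ,  0.00020027, -0.00096498,  0.00017316, -0.0004389 ,
        0.0008179 ]), 'joint_efforts': array([ 3.76908265e-04, -3.93666816e+01, -3.70481372e+01, -1.22602646e-04,
        1.83651468e-04, -1.37503338e-05]), 'tool_pos': array([0.27115706, 0.56310361, 0.40470405]), 'tool_rot': array([ 4.09970201e-06,  2.22507537e-01,  9.74930970e-01, -6.57140054e-06]), 'contact_force': array([-0.5238783 , -0.91320352,  0.90367362]), 'ft_torque': array([ 0.00940724,  0.02116019, -0.02092341]), 'gripper_width': 1.002512689073242}
```

View pics/top0.png

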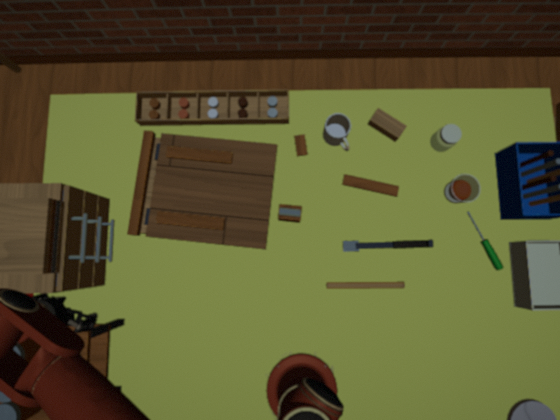

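View pics/scene0.png

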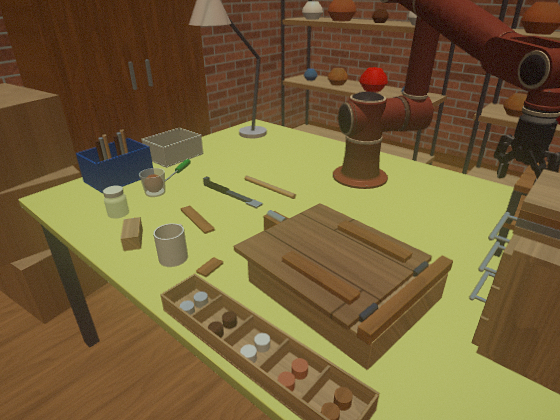

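The top view shows the plate's free edge from (277,144) to (266,248), the block at (290,213), the shim at (371,185), the offcut at (301,145), and the bar from tip (344,246) to hook (432,243). I'll enlarge it to get corners.

```bash
python3 - <<'E'
import cv2
im=cv2.imread('pics/top0.png')[125:275,240:440]
cv2.imwrite('pics/top0c.png',cv2.convertScaleAbs(cv2.resize(im,None,fx=4,fy=4,interpolation=cv2.INTER_CUBIC),alpha=1.3,beta=15))
E
```

```text
(no output)
```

View pics/top0c.png

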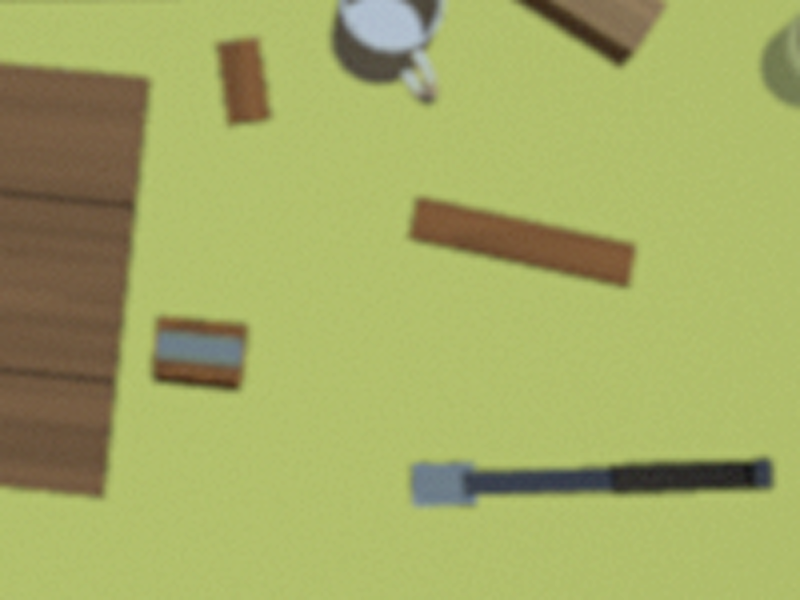

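The enlarged view shows the block's ridge running across the picture, at right angles to the plate's edge, which disagrees with the text. I'll compute dimensions before trusting either.

```bash
python3 - <<'E'
from h import *
f=lambda l:np.array(l)/4.+[240,125]-0.375
def show(n,l,z):
    P=onplane('top',f(l),z);print(n,np.round(P[:,:2],4).tolist());
    print('  mean',P.mean(0)[:2].round(4),'len',[round(float(np.linalg.norm(P[i]-P[i-1])),4) for i in range(len(P))])
show('edge',[[149,78],[103,496]],.096)
show('ridge',[[159,331],[244,334],[241,364],[157,361]],.068)
show('blockfoot',[[159,317],[247,324],[240,389],[153,381]],.056)
show('shim',[[418,197],[635,243],[629,287],[410,240]],.010)
show('off',[[218,43],[257,38],[270,119],[230,126]],.01)
show('bar',[[412,462],[412,506],[474,462],[474,506]],.008)
show('bar mid tip/shaft/grip/hook',[[412,484],[611,481],[752,475],[772,473]],.012)
P=onplane('top',np.array([[277,144],[266,248]]),.096)
print(px('top',[[.5327,.034,.08]]))
E
```

```text
edge [[0.7347, 0.0691], [0.4199, 0.1041]]
  mean [0.5773 0.0866] len [0.3167, 0.3167]
ridge [[0.5447, 0.0632], [0.5419, -0.0012], [0.5191, 0.0014], [0.5219, 0.0648]]
  mean [0.5319 0.0321] len [0.0229, 0.0645, 0.023, 0.0635]
blockfoot [[0.5572, 0.0634], [0.5512, -0.004], [0.5012, 0.002], [0.5079, 0.0683]]
  mean [0.5294 0.0324] len [0.0495, 0.0677, 0.0503, 0.0666]
shim [[0.6596, -0.1447], [0.6203, -0.3171], [0.5847, -0.3106], [0.6244, -0.1373]]
  mean [ 0.6222 -0.2274] len [0.036, 0.1768, 0.0362, 0.1778]
off [[0.7901, 0.0148], [0.794, -0.0172], [0.7255, -0.0267], [0.72, 0.0059]]
  mean [ 0.7574 -0.0058] len [0.0707, 0.0322, 0.0691, 0.033]
bar [[0.4471, -0.134], [0.4127, -0.1331], [0.4467, -0.1827], [0.4123, -0.1816]]
  mean [ 0.4297 -0.1579] len [0.0589, 0.0344, 0.0602, 0.0344]
bar mid tip/shaft/grip/hook [[0.4297, -0.133], [0.4309, -0.2885], [0.4346, -0.3988], [0.4361, -0.4145]]
  mean [ 0.4328 -0.3087] len [0.2816, 0.1555, 0.1104, 0.0158]
[[289.04712668 210.74817263]]
```

>>> play_rows([
  {"offset":[-140,-146,0],"twist":0,"grip":1},
  {"offset":[-140,-146,0],"twist":0,"grip":1},
  {"offset":[-140,-146,0],"twist":0,"grip":1},
  {"offset":[-140,-146,0],"twist":0,"grip":1},
  {"offset":[-140,-146,0],"twist":0,"grip":1},
])

```text
time: 1.32
tool_pos: [0.3341, 0.3688, 0.4047]
tool_rot: [0.0, 0.222, 0.975, -0.0]
contact_force: [0.1, 0.6, -0.0]
gripper_width: 1.001
```

>>> play_rows([
  {"offset":[-140,-146,0],"twist":0,"grip":1},
  {"offset":[-140,-146,0],"twist":0,"grip":1},
  {"offset":[-140,-146,0],"twist":0,"grip":1},
  {"offset":[-140,-146,0],"twist":0,"grip":1},
  {"offset":[-140,-146,0],"twist":0,"grip":1},
])

```text
time: 1.73
tool_pos: [0.3968, 0.1763, 0.405]
tool_rot: [0.001, 0.223, 0.975, 0.0]
contact_force: [0.6, -0.2, -0.1]
gripper_width: 0.996
```

>>> play_rows([
  {"offset":[-140,-146,0],"twist":0.55,"grip":1},
  {"offset":[-140,-146,0],"twist":0.55,"grip":1},
  {"offset":[-140,-146,0],"twist":0.55,"grip":1},
  {"offset":[-140,-146,0],"twist":0.55,"grip":1},
  {"offset":[-140,-146,0],"twist":0.55,"grip":1},
])

```text
time: 2.15
tool_pos: [0.4597, -0.0163, 0.4051]
tool_rot: [0.001, 0.482, 0.876, 0.0]
contact_force: [-0.5, 0.6, -0.8]
gripper_width: 0.998
```

>>> play_rows([
  {"offset":[0,0,0],"twist":0.55,"grip":1},
  {"offset":[0,0,0],"twist":0.55,"grip":1},
  {"offset":[0,0,0],"twist":0.55,"grip":1},
  {"offset":[0,0,0],"twist":0.55,"grip":1},
  {"offset":[0,0,0],"twist":0.55,"grip":1},
])

```text
time: 2.57
tool_pos: [0.4595, -0.014, 0.4048]
tool_rot: [0.0, 0.701, 0.713, 0.0]
contact_force: [-0.3, 0.8, 0.3]
gripper_width: 0.998
```

```bash
python3 - <<'E'
from h import *
s=manip.state();print(s['time'],s['tool_pos'],s['tool_rot'],s['joint_pos'])
cv2.imwrite('pics/w1.png',manip.grab_frame('wrist'))
print(np.round(manip.get_calibration('wrist')['T'],3).tolist())
for q in ['plate','block','bar','shim']: print(q,find('tip_of',q,'wrist')[:3])
E
```

```text
2.5667 [ 0.45950764 -0.01400812  0.4047737 ] [5.39682398e-05 7.01258143e-01 7.12907435e-01 5.78620449e-05] [-1.92595585e-01 -3.61200552e-01  1.98191314e+00  3.69913836e-05
  1.52072619e+00 -2.09072206e-01]
[[1.0, 0.016, 0.005, 0.459], [0.016, -0.948, -0.318, 0.068], [-0.001, 0.318, -0.948, 0.375], [0.0, 0.0, 0.0, 1.0]]
plate []
block [(0.63, [0.53, 0.0323, -0.0003])]
bar [(0.84, [0.4343, -0.3381, 0.0029])]
shim [(0.75, [0.6317, -0.2238, 0.0039])]
```

View pics/w1.png

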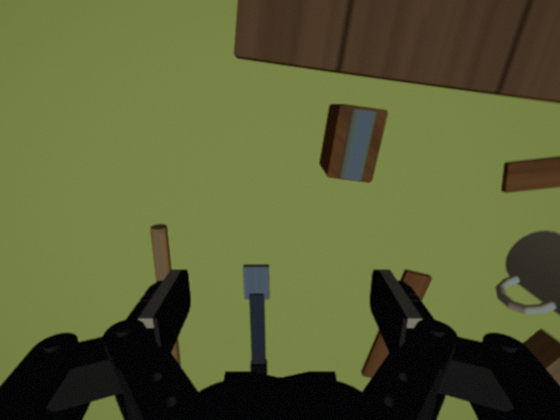

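The close view confirms the ridge points at the press, running along the bar's direction instead of along the edge. The lever still works over it, since the bar rides on the ridge's ends. Next I'll grasp the bar near the rear of its grip, lightly, so it can droop.

>>> play_rows([
  {"offset":[-180,-15,60],"twist":0,"grip":1},
  {"offset":[-180,-15,60],"twist":0,"grip":1},
  {"offset":[-180,-15,60],"twist":0,"grip":1},
  {"offset":[-180,-15,60],"twist":0,"grip":1},
  {"offset":[-180,-15,60],"twist":0,"grip":1},
])

```text
time: 3.23
tool_pos: [0.4476, -0.1968, 0.3433]
tool_rot: [-0.0, 0.7, 0.714, -0.001]
contact_force: [-0.0, 1.2, -0.1]
gripper_width: 1.001
```

>>> play_rows([
  {"offset":[-175,-15,60],"twist":0,"grip":1},
  {"offset":[-175,-15,60],"twist":0,"grip":1},
  {"offset":[-175,-15,60],"twist":0,"grip":1},
  {"offset":[-175,-15,60],"twist":0,"grip":1},
  {"offset":[-175,-15,60],"twist":0,"grip":1},
])

```text
time: 3.65
tool_pos: [0.4362, -0.3728, 0.2829]
tool_rot: [-0.001, 0.7, 0.714, -0.001]
contact_force: [-0.0, 0.4, 0.7]
gripper_width: 1.0
```

```bash
python3 - <<'E'
from h import *
s=manip.state();print(s['time'],s['tool_pos'],s['tool_rot'])
cv2.imwrite('pics/w2.png',manip.grab_frame('wrist'))
print(find('tip_of','bar','wrist'),find('boxes_of','bar','wrist'))
print(px('wrist',[[.4352,-.369,.016],[.4343,-.334,.016],[.4297,-.134,.008]]))
E
```

```text
3.65 [ 0.43624806 -0.372761    0.28289652] [-5.67455724e-04  6.99913009e-01  7.14227691e-01 -5.12579664e-04]
[(0.97, [0.4328, -0.3384, 0.0016])] [(0.93, [0.4316, -0.3146, 0.0154])]
[[ 277.16019556  209.8167701 ]
 [ 276.7566206   166.44669099]
 [ 274.55599269 -184.20750219]]
```

View pics/w2.png

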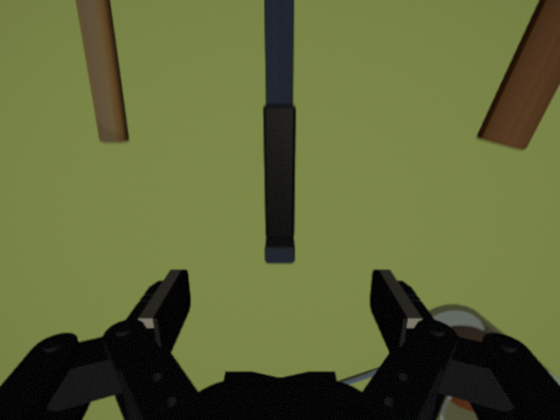

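The bar's grip shows at rows 105–238, column 280, within 3 mm of the estimate. Descending and closing lightly.

>>> play_rows([
  {"offset":[6,1,35],"twist":0,"grip":0.8},
  {"offset":[6,1,70],"twist":0,"grip":0.8},
  {"offset":[6,1,95],"twist":0,"grip":0.7},
  {"offset":[6,1,110],"twist":0,"grip":0.6},
  {"offset":[6,1,110],"twist":0,"grip":0.6},
])

```text
time: 4.22
tool_pos: [0.438, -0.3612, 0.1724]
tool_rot: [-0.002, 0.699, 0.716, 0.0]
contact_force: [0.2, 0.1, 0.8]
gripper_width: 0.598
```

>>> play_rows([
  {"offset":[0,0,0],"twist":0,"grip":0.27},
  {"offset":[0,0,0],"twist":0,"grip":0.27},
  {"offset":[0,0,0],"twist":0,"grip":0.27},
  {"offset":[0,0,0],"twist":0,"grip":0.27},
  {"offset":[0,0,0],"twist":0,"grip":0.27},
])

```text
time: 4.63
tool_pos: [0.4388, -0.3635, 0.1767]
tool_rot: [0.001, 0.699, 0.715, 0.0]
contact_force: [-1.2, 3.0, 7.9]
gripper_width: 0.277
```

```bash
python3 - <<'E'
from h import *
s=manip.state();print(s['time'],s['tool_pos'],s['gripper_width'],s['contact_force'],s['ft_torque'])
E
```

```text
4.6333 [ 0.4388179  -0.36349339  0.17669509] 0.2767604648809436 [-1.22115749  3.00393586  7.91890689] [0.4675357  0.27917208 0.15024867]
```

>>> play_rows([
  {"offset":[0,0,-20],"twist":0,"grip":0.27},
  {"offset":[0,0,-40],"twist":0,"grip":0.27},
  {"offset":[0,0,-60],"twist":0,"grip":0.27},
  {"offset":[0,0,-70],"twist":0,"grip":0.27},
  {"offset":[0,0,-70],"twist":0,"grip":0.27},
])

```text
time: 5.05
tool_pos: [0.439, -0.3641, 0.2479]
tool_rot: [0.003, 0.699, 0.715, -0.0]
contact_force: [0.1, 0.1, -3.2]
gripper_width: 0.275
```

```bash
python3 - <<'E'
from h import *
s=manip.state();print(s['time'],s['tool_pos'],s['gripper_width'],s['contact_force'],s['ft_torque'])
a=manip.grab_frame('wrist');b=manip.grab_frame('scene')[140:260,140:320]
cv2.imwrite('pics/l1.png',np.hstack([cv2.resize(a,(400,300)),cv2.resize(b,(400,300))]))
E
```

```text
5.05 [ 0.4389687  -0.3641144   0.24785218] 0.27517791789476065 [ 0.07429054  0.07806712 -3.19529762] [-0.22683467 -0.05362422 -0.01066812]
```

View pics/l1.png

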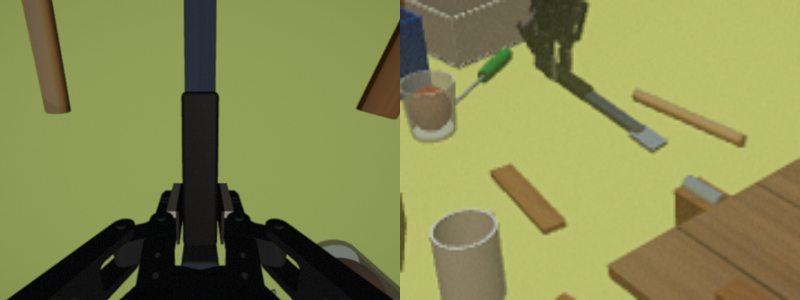

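```bash
python3 - <<'E'
from h import *
g=np.array([.4388,-.364,.0]) 
for th in [0,5,10,15,20]:
    t=np.radians(th); zc=.2479-.170+.008-.0
    print(th,px('scene',[g+[0,.235*np.cos(t),zc-.235*np.sin(t)]]).round(1), px('top',[g+[0,.235*np.cos(t),zc-.235*np.sin(t)]]).round(1))
cv2.imwrite('pics/t.png',manip.grab_frame('top'))
im=cv2.imread('pics/l1.png')
E
```

```text
0 [[257.6 184.7]] [[344.8 241.7]]
5 [[257.6 190.2]] [[344. 242.]]
10 [[257.2 195.4]] [[343.9 242.3]]
15 [[256.5 200.3]] [[344.4 242.5]]
20 [[255.4 204.8]] [[345.5 242.8]]
```

>>> play_rows([
  {"offset":[0,0,-10],"twist":0,"grip":0.27},
  {"offset":[0,0,-20],"twist":0,"grip":0.27},
  {"offset":[0,0,-30],"twist":0,"grip":0.27},
  {"offset":[0,0,-35],"twist":0,"grip":0.27},
  {"offset":[0,0,-35],"twist":0,"grip":0.27},
])

```text
time: 5.62
tool_pos: [0.4388, -0.3639, 0.2823]
tool_rot: [0.002, 0.699, 0.715, -0.0]
contact_force: [-1.0, 0.6, -3.3]
gripper_width: 0.273
```

```bash
cat >> h.py <<'E'
def tipfit(L=.235,yaw=None,zoff=.162,view=None):
    """bar droop angle from steel-tip centroid in scene (x=150..200 of bar)"""
    s=manip.state();im=manip.grab_frame('scene');p=s['tool_pos'];Rm=rot(s['tool_rot']);f=Rm[:,0]
    f=f/np.linalg.norm(f);c=im.astype(int)
    m=((c[...,0]>c[...,2]-5)&(c[...,0]>110)).astype(np.uint8)
    g=np.array([p[0],p[1],p[2]-zoff]);out=[]
    for th in np.arange(-20,41,1.):
        t=np.radians(th);d=f*np.cos(t)-[0,0,np.sin(t)];n=f*np.sin(t)+[0,0,np.cos(t)];w=np.cross(n,d)
        q=[g+d*(L-a)+w*b for a,b in [(0,.017),(0,-.017),(.05,-.017),(.05,.017)]]
        k=np.zeros(m.shape,np.uint8);cv2.fillPoly(k,[np.round(px('scene',q)).astype(int)],1)
        out.append(((m&k).sum()/(m|k)[150:260,200:330].sum(),th))
    if view: cv2.imwrite(view,im)
    return sorted(out)[::-1][:4],s
E
python3 - <<'E'
from h import *
o,s=tipfit();print(o,s['tool_pos'],s['contact_force'],s['ft_torque'])
im=cv2.imread('pics/l1.png');print(im[135:145,640:660].mean((0,1)),im[185,700])
E
```

```text
[(np.float64(0.4110429447852761), np.float64(16.0)), (np.float64(0.39759036144578314), np.float64(17.0)), (np.float64(0.35714285714285715), np.float64(15.0)), (np.float64(0.3505747126436782), np.float64(18.0))] [ 0.43881533 -0.36394062  0.28226578] [-1.02552349  0.59763349 -3.31715256] [-0.17351746 -0.05907315 -0.02370886]
[133.51 140.56 131.3 ] [137 140 130]
```

>>> play_rows([
  {"offset":[0,0,0],"twist":0.07,"grip":0.2},
  {"offset":[0,0,0],"twist":0.13,"grip":0.2},
  {"offset":[0,0,0],"twist":0.13,"grip":0.2},
])

```text
time: 5.92
tool_pos: [0.4381, -0.3632, 0.2792]
tool_rot: [-0.0, 0.745, 0.668, -0.0]
contact_force: [-0.3, -0.2, -3.5]
gripper_width: 0.259
```

>>> play_rows([
  {"offset":[20,-2,0],"twist":0,"grip":0.2},
  {"offset":[50,-5,0],"twist":0,"grip":0.2},
  {"offset":[80,-9,0],"twist":0,"grip":0.2},
  {"offset":[110,-12,0],"twist":0,"grip":0.2},
  {"offset":[125,-14,0],"twist":0,"grip":0.2},
])

```text
time: 6.33
tool_pos: [0.4373, -0.2349, 0.2788]
tool_rot: [-0.001, 0.743, 0.669, 0.0]
contact_force: [-0.0, -0.1, -2.7]
gripper_width: 0.257
```

>>> play_rows([
  {"offset":[30,-3,0],"twist":0,"grip":0.2},
  {"offset":[55,-6,0],"twist":0,"grip":0.2},
  {"offset":[75,-8,0],"twist":0,"grip":0.2},
  {"offset":[85,-9,0],"twist":0,"grip":0.2},
  {"offset":[85,-9,0],"twist":0,"grip":0.2},
])

```text
time: 6.75
tool_pos: [0.4379, -0.1507, 0.2794]
tool_rot: [-0.0, 0.743, 0.669, -0.0]
contact_force: [0.2, -0.1, -3.4]
gripper_width: 0.262
```

```bash
python3 - <<'E'
from h import *
s=manip.state();print(s['time'],s['tool_pos'],s['tool_rot'],s['contact_force'],s['gripper_width'])
w=manip.grab_frame('wrist');a=manip.grab_frame('top')[150:260,240:400];b=manip.grab_frame('scene')[140:290,190:390]
cv2.imwrite('pics/l2.png',np.vstack([np.hstack([cv2.resize(a,(436,300)),cv2.resize(b,(364,300))]),np.hstack([cv2.resize(w,(400,300)),np.zeros((300,400,3),np.uint8)])]))
E
```

```text
6.75 [ 0.43787874 -0.15070479  0.27943087] [-2.04779147e-04  7.43172430e-01  6.69099912e-01 -7.63892629e-05] [ 0.23445307 -0.08760344 -3.42828113] 0.2616078364782455
```

View pics/l2.png

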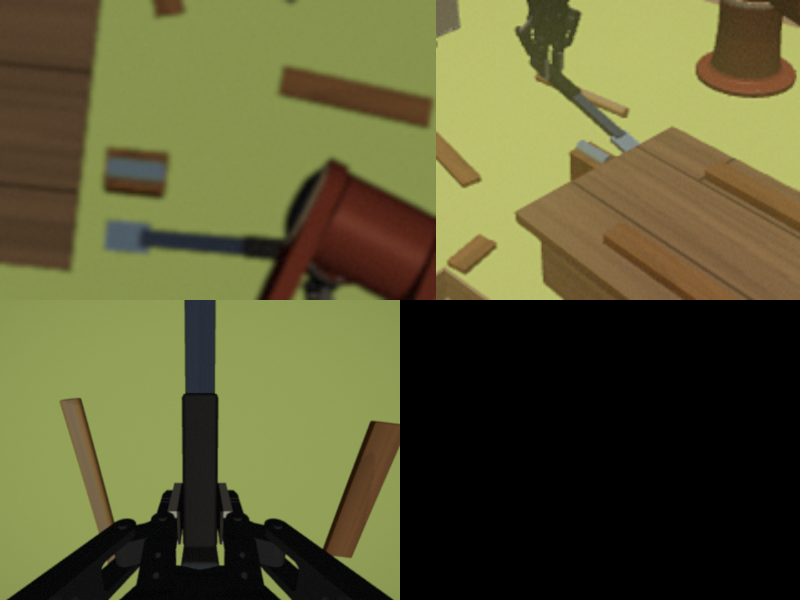

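>>> play_rows([
  {"offset":[20,0,0],"twist":0,"grip":0.2},
  {"offset":[40,0,0],"twist":0,"grip":0.2},
  {"offset":[52,0,0],"twist":0,"grip":0.2},
  {"offset":[56,0,0],"twist":0,"grip":0.2},
  {"offset":[56,0,0],"twist":0,"grip":0.2},
])

```text
time: 7.32
tool_pos: [0.4442, -0.0967, 0.2798]
tool_rot: [0.0, 0.744, 0.668, -0.0]
contact_force: [-0.1, -0.9, -3.0]
gripper_width: 0.26
```

>>> play_rows([
  {"offset":[0,0,-8],"twist":0,"grip":0.2},
  {"offset":[0,0,-16],"twist":0,"grip":0.2},
  {"offset":[3,0,-24],"twist":0,"grip":0.2},
  {"offset":[6,0,-31],"twist":0,"grip":0.2},
  {"offset":[6,0,-31],"twist":0,"grip":0.2},
])

```text
time: 7.73
tool_pos: [0.4453, -0.0907, 0.3132]
tool_rot: [0.002, 0.744, 0.668, 0.001]
contact_force: [0.0, -1.0, -3.8]
gripper_width: 0.26
```

>>> play_rows([
  {"offset":[3,0,-8],"twist":0,"grip":0.2},
  {"offset":[7,0,-15],"twist":0,"grip":0.2},
  {"offset":[10,0,-22],"twist":0,"grip":0.2},
  {"offset":[14,0,-30],"twist":0,"grip":0.2},
  {"offset":[14,0,-30],"twist":0,"grip":0.2},
])

```text
time: 8.15
tool_pos: [0.4467, -0.0759, 0.3429]
tool_rot: [0.001, 0.744, 0.668, 0.001]
contact_force: [0.1, -0.2, -4.3]
gripper_width: 0.263
```

```bash
python3 - <<'E'
from h import *
s=manip.state();print(s['time'],s['tool_pos'],s['contact_force'],s['ft_torque'],s['gripper_width'])
w=manip.grab_frame('wrist');a=manip.grab_frame('top')[150:260,240:400];b=manip.grab_frame('scene')[140:290,190:390]
cv2.imwrite('pics/l3.png',np.vstack([np.hstack([cv2.resize(a,(436,300)),cv2.resize(b,(364,300))])]))
print(find('tip_of','bar','scene'),find('tip_of','bar','top'),find('boxes_of','bar','scene'))
E
```

```text
8.15 [ 0.446674   -0.07589829  0.34288321] [ 0.13234862 -0.21234864 -4.26484861] [-0.37536139  0.06910701  0.03451637] 0.26295392164634945
[(0.56, [0.4458, -0.0602, 0.153])] [] [(0.86, [0.4545, -0.0001, 0.1313])]
```

View pics/l3.png

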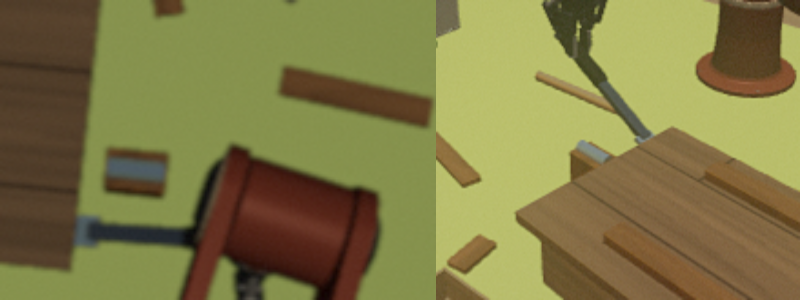

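The bar's tip is now under the plate beside the block at about 28° tip-down. I'll slide it along the edge over the ridge.

>>> play_rows([
  {"offset":[0,10,0],"twist":0,"grip":0.2},
  {"offset":[0,28,0],"twist":0,"grip":0.2},
  {"offset":[0,48,0],"twist":0,"grip":0.2},
  {"offset":[0,65,0],"twist":0,"grip":0.2},
  {"offset":[0,74,0],"twist":0,"grip":0.2},
])

```text
time: 8.87
tool_pos: [0.521, -0.0848, 0.3404]
tool_rot: [-0.0, 0.744, 0.668, 0.0]
contact_force: [-1.0, 0.3, -2.5]
gripper_width: 0.259
```

>>> play_rows([
  {"offset":[0,0,0],"twist":0,"grip":0.2},
  {"offset":[0,0,0],"twist":0,"grip":0.2},
])

```text
time: 9.03
tool_pos: [0.5196, -0.0845, 0.3402]
tool_rot: [-0.001, 0.744, 0.668, -0.0]
contact_force: [0.4, 0.5, -4.5]
gripper_width: 0.264
```

```bash
python3 - <<'E'
from h import *
s=manip.state();print(s['time'],s['tool_pos'],s['contact_force'],s['ft_torque'],s['gripper_width'])
a=manip.grab_frame('top')[150:260,240:400];b=manip.grab_frame('scene')[140:290,190:390]
cv2.imwrite('pics/l4.png',np.vstack([np.hstack([cv2.resize(a,(436,300)),cv2.resize(b,(364,300))])]))
E
```

```text
9.0333 [ 0.5196175  -0.0845055   0.34022771] [ 0.35276078  0.53909473 -4.53413039] [-0.20454885 -0.00080756 -0.06058629] 0.26388316314466076
```

View pics/l4.png

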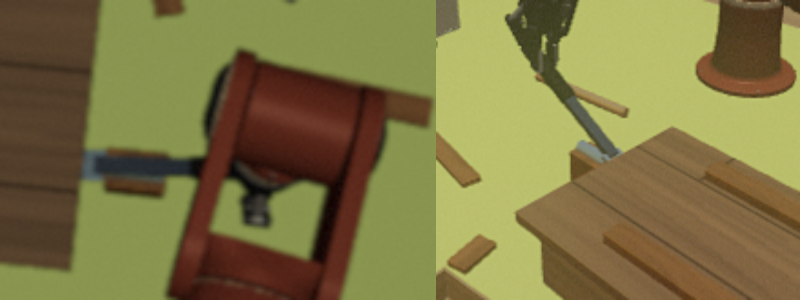

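The bar lies over the ridge with its tip about 29 mm under the edge. Now I'll lever down in steps.

>>> play_rows([
  {"offset":[-2,0,8],"twist":0,"grip":0.2},
  {"offset":[-6,0,17],"twist":0,"grip":0.2},
  {"offset":[-9,0,26],"twist":0,"grip":0.2},
  {"offset":[-12,0,35],"twist":0,"grip":0.2},
  {"offset":[-12,0,35],"twist":0,"grip":0.2},
])

```text
time: 9.55
tool_pos: [0.5177, -0.0968, 0.3033]
tool_rot: [-0.001, 0.745, 0.667, -0.001]
contact_force: [0.8, 2.2, 0.6]
gripper_width: 0.264
```

>>> play_rows([
  {"offset":[-2,0,8],"twist":0,"grip":0.2},
  {"offset":[-4,0,16],"twist":0,"grip":0.2},
  {"offset":[-6,0,24],"twist":0,"grip":0.2},
  {"offset":[-7,0,30],"twist":0,"grip":0.2},
  {"offset":[-7,0,30],"twist":0,"grip":0.2},
])

```text
time: 9.97
tool_pos: [0.5177, -0.105, 0.2751]
tool_rot: [0.002, 0.744, 0.668, -0.002]
contact_force: [-0.8, -7.4, 3.5]
gripper_width: 0.259
```

```bash
python3 - <<'E'
from h import *
s=manip.state();print(s['time'],s['tool_pos'],s['contact_force'],s['ft_torque'],s['gripper_width'])
a=manip.grab_frame('wrist');b=manip.grab_frame('scene')[140:290,190:390]
cv2.imwrite('pics/l5.png',np.hstack([cv2.resize(a,(400,300)),cv2.resize(b,(400,300))]))
E
```

```text
9.9667 [ 0.51771659 -0.10504024  0.275138  ] [-0.77873112 -7.3772562   3.4788838 ] [-0.83189688  0.0637084   0.01881786] 0.25893373722074675
```

View pics/l5.png

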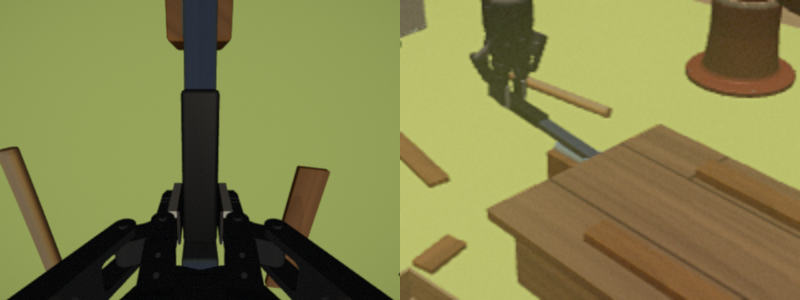

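>>> play_rows([
  {"offset":[-5,0,0],"twist":0,"grip":0.2},
  {"offset":[-5,0,5],"twist":0,"grip":0.2},
  {"offset":[-5,0,12],"twist":0,"grip":0.2},
  {"offset":[-5,0,18],"twist":0,"grip":0.2},
  {"offset":[-5,0,18],"twist":0,"grip":0.2},
])

```text
time: 10.48
tool_pos: [0.5175, -0.1091, 0.2576]
tool_rot: [0.001, 0.744, 0.668, -0.001]
contact_force: [-0.6, -3.5, 2.6]
gripper_width: 0.259
```

```bash
python3 - <<'E'
from h import *
s=manip.state();print(s['time'],s['tool_pos'],s['contact_force'],s['ft_torque'],s['gripper_width'])
E
```

```text
10.4833 [ 0.51747777 -0.10912595  0.25758893] [-0.56313367 -3.4870192   2.64083976] [-0.07239202  0.06019303  0.04708743] 0.2588465310961432
```

>>> play_rows([
  {"offset":[0,0,5],"twist":0,"grip":0.2},
  {"offset":[0,0,10],"twist":0,"grip":0.2},
  {"offset":[0,0,15],"twist":0,"grip":0.2},
  {"offset":[0,0,20],"twist":0,"grip":0.2},
  {"offset":[0,0,20],"twist":0,"grip":0.2},
])

```text
time: 10.9
tool_pos: [0.5189, -0.1105, 0.2412]
tool_rot: [0.004, 0.744, 0.669, -0.001]
contact_force: [-3.9, -7.6, 15.7]
gripper_width: 0.263
```

```bash
cat >> h.py <<'E'
def plateangle():
    """lift angle by matching top-view front-edge corner columns & scene: returns images"""
    E0=np.array([.4199,.1041]);E1=np.array([.7347,.0691]);n=np.array([.11,.994]);n/=np.linalg.norm(n)
    for a in [0,.05,.1,.13]:
        H=np.r_[0,0];P=[]
        for E in (E0,E1):
            h=E+.36*n; P.append(np.r_[h-n*(.36*np.cos(a)+.016*np.sin(a)*0),.08+.36*np.sin(a)])
        print(a,'top',px('top',P).round(1).tolist(),'scene',px('scene',P).round(1).tolist())
E
python3 - <<'E'
from h import *
s=manip.state();print(s['time'],s['tool_pos'],s['contact_force'],s['ft_torque'],s['gripper_width'])
plateangle()
c=manip.grab_frame('scene');t=manip.grab_frame('top')
cv2.imwrite('pics/s6.png',c);cv2.imwrite('pics/t6.png',t)
old=cv2.imread('pics/scene0.png')
d=np.abs(c.astype(int)-old).sum(2);
# left free corner silhouette of plate in scene: leftmost wood-vs-table columns per row
for r in range(232,262,4): print(r,[tuple(x) for x in c[r,222:262:5]])
E
```

```text
10.9 [ 0.51885229 -0.11050255  0.24122184] [-3.92391009 -7.55743715 15.72167321] [-0.78782033  0.56588446  0.44903879] 0.26281053526750203
0 top [[265.7, 248.8], [277.0, 145.7]] scene [[319.2, 206.7], [234.2, 249.7]]
0.05 top [[265.2, 248.6], [276.7, 143.9]] scene [[319.6, 201.4], [233.8, 243.9]]
0.1 top [[264.3, 248.4], [276.1, 142.1]] scene [[320.2, 196.2], [233.7, 238.1]]
0.13 top [[263.7, 248.3], [275.6, 140.9]] scene [[320.7, 193.1], [233.7, 234.6]]
232 [(np.uint8(113), np.uint8(194), np.uint8(190)), (np.uint8(112), np.uint8(195), np.uint8(189)), (np.uint8(111), np.uint8(194), np.uint8(188)), (np.uint8(108), np.uint8(193), np.uint8(187)), (np.uint8(106), np.uint8(194), np.uint8(188)), (np.uint8(73), np.uint8(114), np.uint8(141)), (np.uint8(73), np.uint8(115), np.uint8(141)), (np.uint8(73), np.uint8(113), np.uint8(140))]
236 [(np.uint8(107), np.uint8(193), np.uint8(188)), (np.uint8(112), np.uint8(195), np.uint8(189)), (np.uint8(109), np.uint8(193), np.uint8(187)), (np.uint8(87), np.uint8(142), np.uint8(156)), (np.uint8(72), np.uint8(115), np.uint8(139)), (np.uint8(71), np.uint8(1
[... 1667 characters left out ...]
 (np.uint8(111), np.uint8(193), np.uint8(188)), (np.uint8(112), np.uint8(195), np.uint8(189)), (np.uint8(110), np.uint8(194), np.uint8(189)), (np.uint8(112), np.uint8(193), np.uint8(189)), (np.uint8(104), np.uint8(178), np.uint8(179)), (np.uint8(38), np.uint8(79), np.uint8(99)), (np.uint8(54), np.uint8(103), np.uint8(132))]
260 [(np.uint8(97), np.uint8(178), np.uint8(179)), (np.uint8(111), np.uint8(195), np.uint8(190)), (np.uint8(113), np.uint8(195), np.uint8(188)), (np.uint8(112), np.uint8(194), np.uint8(188)), (np.uint8(110), np.uint8(192), np.uint8(187)), (np.uint8(80), np.uint8(146), np.uint8(146)), (np.uint8(69), np.uint8(121), np.uint8(144)), (np.uint8(32), np.uint8(72), np.uint8(96))]
```

```bash
cat >> h.py <<'E'
def lift():
    o=cv2.imread('pics/scene0.png');c=manip.grab_frame('scene');cv2.imwrite('pics/now.png',c);r=[]
    y,x,h,w=232,222,34,60
    m=cv2.matchTemplate(c[y-30:y+h+6,x-6:x+w+6],o[y:y+h,x:x+w],cv2.TM_CCOEFF_NORMED)
    _,v,_,(mx,my)=cv2.minMaxLoc(m);up=30-my
    if 0<my<m.shape[0]-1:
        a,b,d=m[my-1:my+2,mx];up-=.5*(a-d)/(a-2*b+d)
    print('lift px',round(float(up),2),'dx',mx-6,'score',round(v,3),'angle',round(float(up)/115,3))
E
python3 -c "
from h import *
lift()"
```

```text
lift px 7.19 dx 0 score 0.971 angle 0.063
```

>>> play_rows([
  {"offset":[0,0,5],"twist":0,"grip":0.2},
  {"offset":[0,0,10],"twist":0,"grip":0.2},
  {"offset":[0,0,12],"twist":0,"grip":0.2},
  {"offset":[0,0,12],"twist":0,"grip":0.2},
])

```text
time: 11.38
tool_pos: [0.5192, -0.1106, 0.2298]
tool_rot: [0.005, 0.743, 0.669, -0.001]
contact_force: [-3.1, -7.0, 17.5]
gripper_width: 0.256
```

```bash
python3 - <<'E'
from h import *
s=manip.state();print(s['time'],s['tool_pos'],s['contact_force'],s['ft_torque'],s['gripper_width'])
lift()
E
```

```text
11.3833 [ 0.51915009 -0.11061017  0.22978466] [-3.0618435  -6.99038384 17.48298413] [-0.71270233  0.55097493  0.64319075] 0.25610924846641603
lift px 10.61 dx 0 score 0.953 angle 0.092
```

>>> play_rows([
  {"offset":[0,0,3],"twist":0,"grip":0.2},
  {"offset":[0,0,5],"twist":0,"grip":0.2},
  {"offset":[0,0,5],"twist":0,"grip":0.2},
])

```text
time: 11.68
tool_pos: [0.5193, -0.1105, 0.2249]
tool_rot: [0.005, 0.744, 0.669, -0.0]
contact_force: [-3.4, -6.6, 18.3]
gripper_width: 0.259
```

```bash
python3 - <<'E'
from h import *
s=manip.state();print(s['time'],s['tool_pos'],s['contact_force'])
lift()
E
```

```text
11.6833 [ 0.5192599  -0.11054849  0.22491899] [-3.35360336 -6.6467176  18.3015775 ]
lift px 12.02 dx 0 score 0.954 angle 0.105
```

Lift is 0.105 rad, about 37.6 mm at the edge. Withdrawing the bar straight back, then carrying it to the table.

>>> play_rows([
  {"offset":[-6,0,0],"twist":0,"grip":0.2},
  {"offset":[-18,0,0],"twist":0,"grip":0.2},
  {"offset":[-34,0,0],"twist":0,"grip":0.2},
  {"offset":[-52,0,0],"twist":0,"grip":0.2},
  {"offset":[-70,0,0],"twist":0,"grip":0.2},
])

```text
time: 12.15
tool_pos: [0.5083, -0.1784, 0.2182]
tool_rot: [-0.001, 0.744, 0.668, -0.001]
contact_force: [-0.1, -0.7, -3.4]
gripper_width: 0.266
```

>>> play_rows([
  {"offset":[-15,-5,0],"twist":0,"grip":0.2},
  {"offset":[-40,-15,-15],"twist":0,"grip":0.2},
  {"offset":[-75,-25,-20],"twist":0,"grip":0.2},
  {"offset":[-110,-35,-20],"twist":0,"grip":0.2},
  {"offset":[-130,-45,-20],"twist":0,"grip":0.2},
])

```text
time: 12.57
tool_pos: [0.4492, -0.3049, 0.2393]
tool_rot: [-0.0, 0.744, 0.668, -0.001]
contact_force: [0.1, -0.7, -2.6]
gripper_width: 0.262
```

>>> play_rows([
  {"offset":[-25,-5,10],"twist":0,"grip":0.2},
  {"offset":[-45,-7,20],"twist":0,"grip":0.2},
  {"offset":[-57,-7,25],"twist":0,"grip":0.2},
  {"offset":[-57,-7,25],"twist":0,"grip":0.2},
  {"offset":[-57,-7,25],"twist":0,"grip":0.2},
])

```text
time: 12.98
tool_pos: [0.4371, -0.358, 0.2138]
tool_rot: [-0.002, 0.744, 0.668, -0.0]
contact_force: [-0.2, -0.6, -3.0]
gripper_width: 0.258
```

```bash
python3 - <<'E'
from h import *
s=manip.state();print(s['time'],s['tool_pos'],s['contact_force'],s['ft_torque'],s['gripper_width'])
lift();print(tipfit(L=.232,zoff=.165)[0])
E
```

```text
12.9833 [ 0.43709574 -0.3580322   0.21380417] [-0.16248866 -0.63307312 -2.99161207] [-0.1615882   0.05271543 -0.02066092] 0.25798416274664177
lift px 12.02 dx 0 score 0.954 angle 0.105
[(np.float64(0.3333333333333333), np.float64(-13.0)), (np.float64(0.31645569620253167), np.float64(-12.0)), (np.float64(0.25301204819277107), np.float64(-11.0)), (np.float64(0.18181818181818182), np.float64(-14.0))]
```

>>> play_rows([
  {"offset":[0,0,10],"twist":0,"grip":0.2},
  {"offset":[0,0,20],"twist":0,"grip":0.2},
  {"offset":[0,0,27],"twist":0,"grip":0.2},
  {"offset":[0,0,32],"twist":0,"grip":0.2},
  {"offset":[0,0,36],"twist":0,"grip":0.2},
])

```text
time: 13.5
tool_pos: [0.4385, -0.3577, 0.1803]
tool_rot: [-0.001, 0.744, 0.668, 0.001]
contact_force: [-0.8, 6.8, 10.3]
gripper_width: 0.258
```

>>> play_rows([
  {"offset":[0,0,1],"twist":0,"grip":0.2},
  {"offset":[0,0,0],"twist":0,"grip":0.35},
  {"offset":[0,0,-2],"twist":0,"grip":0.6},
  {"offset":[0,0,-2],"twist":0,"grip":0.8},
  {"offset":[0,0,-5],"twist":0,"grip":0.8},
])

```text
time: 13.92
tool_pos: [0.4377, -0.3582, 0.1845]
tool_rot: [-0.0, 0.744, 0.668, -0.0]
contact_force: [0.5, -0.4, -0.1]
gripper_width: 0.765
```

>>> play_rows([
  {"offset":[0,0,-30],"twist":0,"grip":0.8},
  {"offset":[0,0,-70],"twist":0,"grip":0.8},
  {"offset":[0,0,-110],"twist":0,"grip":1},
  {"offset":[0,0,-140],"twist":0,"grip":1},
  {"offset":[0,0,-150],"twist":0,"grip":1},
])

```text
time: 14.33
tool_pos: [0.4387, -0.3594, 0.3419]
tool_rot: [0.005, 0.744, 0.668, 0.0]
contact_force: [0.2, -1.4, 0.9]
gripper_width: 1.002
```

```bash
python3 - <<'E'
from h import *
s=manip.state();print(s['time'],s['tool_pos'],s['tool_rot'],s['joint_pos'][[0,5]],s['contact_force'],s['gripper_width'])
lift();manip.grab_frame('top')
for c in ['scene','top']:
  for q in ['bar','shim']: print(c,q,find('tip_of',q,c),find('boxes_of',q,c))
E
```

```text
14.3333 [ 0.43872377 -0.35935172  0.34185674] [5.36038532e-03 7.44270005e-01 6.67857330e-01 1.09578228e-04] [-0.81748206 -0.70936054] [ 0.21894695 -1.43202204  0.93194552] 1.002255818054876
lift px 12.02 dx 0 score 0.955 angle 0.105
scene bar [(0.76, [0.4403, -0.3233, -0.003])] [(0.73, [0.4502, -0.2542, 0.0105])]
scene shim [(0.83, [0.626, -0.224, -0.0028])] [(0.85, [0.6314, -0.2094, 0.0083])]
top bar [(0.77, [0.4393, -0.3214, -0.0019])] [(0.58, [0.4478, -0.2587, 0.0113])]
top shim [(0.7, [0.618, -0.23, -0.0046])] [(0.92, [0.6172, -0.2289, 0.0038])]
```

The bar lies on the table and the plate holds at 0.105 rad. Moving over the shim's outer end and measuring it with the wrist camera.

>>> play_rows([
  {"offset":[60,140,10],"twist":0.117,"grip":1},
  {"offset":[60,140,10],"twist":0.117,"grip":1},
  {"offset":[60,140,10],"twist":0.117,"grip":1},
  {"offset":[60,140,10],"twist":0.117,"grip":1},
  {"offset":[60,159,10],"twist":0.117,"grip":1},
])

```text
time: 15.25
tool_pos: [0.6046, -0.3135, 0.323]
tool_rot: [-0.001, 0.781, 0.624, 0.0]
contact_force: [-0.4, -0.5, -0.4]
gripper_width: 0.999
```

>>> play_rows([
  {"offset":[0,0,0],"twist":0,"grip":1},
  {"offset":[0,0,0],"twist":0,"grip":1},
])

```text
time: 15.42
tool_pos: [0.6029, -0.3154, 0.3235]
tool_rot: [-0.001, 0.782, 0.624, -0.0]
contact_force: [-0.6, -0.2, -0.8]
gripper_width: 1.005
```

```bash
cat >> h.py <<'E'
def segshim(cam,guess,z=.01,tag=None):
    s=manip.state();im=manip.grab_frame(cam);cv2.imwrite(f'pics/{tag or cam}.png',im)
    c=im.astype(int);m=((c[...,2]>c[...,1]*1.15)).astype(np.uint8)
    m=cv2.morphologyEx(m,cv2.MORPH_OPEN,np.ones((3,3)))
    n,l,st,ce=cv2.connectedComponentsWithStats(m)
    g=px(cam,[guess])[0]
    ok=[i for i in range(1,n) if st[i,4]>150];i=min(ok,key=lambda i:np.hypot(*(ce[i]-g)))
    ct,_=cv2.findContours((l==i).astype(np.uint8),cv2.RETR_EXTERNAL,cv2.CHAIN_APPROX_NONE)
    P=onplane(cam,max(ct,key=len)[:,0].astype(float),z)[:,:2]
    r=cv2.minAreaRect((P*1000).astype(np.float32))
    print(cam,'guess px',g.round(0),'cent',ce[i].round(0),'area',st[i,4],'rect',np.round(r[0],1),np.round(r[1],1),round(r[2],1),'bbox',st[i,:4])
    return cv2.boxPoints(r)
E
python3 - <<'E'
from h import *
s=manip.state();print(s['time'],s['tool_pos'],s['tool_rot'])
print(segshim('wrist',[.622,-.227,.01],tag='w7'));print(segshim('top',[.622,-.227,.01],tag='t7'))
manip.grab_frame('wrist');print(find('tip_of','shim','wrist'),find('boxes_of','shim','wrist'))
E
```

```text
15.4167 [ 0.60288342 -0.31540174  0.32354355] [-8.14044504e-04  7.81640724e-01  6.23728271e-01 -3.99177563e-04]
wrist guess px [279.  92.] cent [283.  94.] area 8033 rect [ 622.1 -239.5] [157.3  34.9] 76.5 bbox [262   0  45 196]
[[ 586.7555  -311.86813]
 [ 620.6603  -320.00427]
 [ 657.35864 -167.07578]
 [ 623.45386 -158.93964]]
top guess px [370. 185.] cent [370. 185.] area 545 rect [ 622.7 -227.2] [175.4  32.4] 76.7 bbox [343 175  55  21]
[[ 586.74664 -308.80002]
 [ 618.24774 -316.27188]
 [ 658.7309  -145.59644]
 [ 627.2298  -138.12457]]
[(0.7, [0.6292, -0.2265, 0.0036])] [(0.8, [0.6287, -0.2256, 0.0129])]
```

>>> play_rows([
  {"offset":[15,1,35],"twist":0.012,"grip":0.75},
  {"offset":[15,1,75],"twist":0.012,"grip":0.75},
  {"offset":[15,1,110],"twist":0.012,"grip":0.75},
  {"offset":[15,1,135],"twist":0.012,"grip":0.7},
  {"offset":[15,1,146],"twist":0.012,"grip":0.7},
])

```text
time: 16.08
tool_pos: [0.6042, -0.3005, 0.1737]
tool_rot: [-0.004, 0.786, 0.618, -0.001]
contact_force: [0.3, 1.0, -0.8]
gripper_width: 0.701
```

>>> play_rows([
  {"offset":[0,0,0],"twist":0,"grip":0.5},
  {"offset":[0,0,0],"twist":0,"grip":0.38},
  {"offset":[0,0,0],"twist":0,"grip":0.35},
  {"offset":[0,0,0],"twist":0,"grip":0.35},
  {"offset":[0,0,0],"twist":0,"grip":0.35},
])

```text
time: 16.5
tool_pos: [0.6074, -0.3019, 0.1813]
tool_rot: [0.002, 0.786, 0.619, 0.001]
contact_force: [0.5, -0.2, 0.1]
gripper_width: 0.382
```

>>> play_rows([
  {"offset":[0,0,-5],"twist":0,"grip":0.35},
  {"offset":[0,0,-20],"twist":0,"grip":0.35},
  {"offset":[0,0,-45],"twist":0,"grip":0.35},
  {"offset":[0,0,-75],"twist":0,"grip":0.35},
  {"offset":[0,0,-90],"twist":0,"grip":0.35},
])

```text
time: 16.92
tool_pos: [0.6076, -0.3019, 0.2745]
tool_rot: [0.003, 0.786, 0.619, 0.001]
contact_force: [1.9, -0.6, 0.2]
gripper_width: 0.382
```

```bash
python3 - <<'E'
from h import *
s=manip.state();print(s['time'],s['tool_pos'],s['tool_rot'],s['contact_force'],s['ft_torque'],s['gripper_width'])
w=manip.grab_frame('wrist');b=manip.grab_frame('scene')[110:260,140:340]
cv2.imwrite('pics/l8.png',np.hstack([cv2.resize(w,(400,300)),cv2.resize(b,(400,300))]))
E
```

```text
16.9167 [ 0.60764589 -0.30185949  0.27450417] [0.00324882 0.78569851 0.61860006 0.001129  ] [ 1.91475263 -0.58544634  0.21893098] [-0.07953515 -0.05128767 -0.0109585 ] 0.38167723944941634
```

View pics/l8.png

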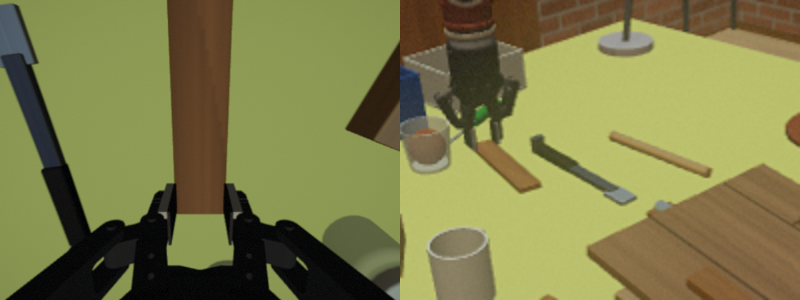

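```bash
python3 - <<'E'
from h import *
s=manip.state();Rm=rot(s['tool_rot']);p=s['tool_pos']
for z in (.01,.1):
  o=p.copy();o[2]=z
  for b in (-.015,-.01,.165): print(z,b,px('wrist',[o+Rm[:,0]*b+Rm[:,1]*w for w in(-.018,.018)]).round(0).tolist())
w=cv2.imread('pics/l8.png');
b=segshim('scene',[.63,-.23,.1],z=.1,tag='s8');print(b)
b=segshim('wrist',[.63,-.23,.1],z=.105,tag='w8');print(b)
E
```

```text
0.01 -0.015 [[254.0, 229.0], [298.0, 229.0]]
0.01 -0.01 [[253.0, 223.0], [298.0, 223.0]]
0.01 0.165 [[245.0, -41.0], [304.0, -42.0]]
0.1 -0.015 [[242.0, 293.0], [309.0, 293.0]]
0.1 -0.01 [[241.0, 285.0], [309.0, 285.0]]
0.1 0.165 [[220.0, -155.0], [324.0, -155.0]]
scene guess px [191. 192.] cent [193. 194.] area 347 rect [ 628.7 -227.3] [195.   38.1] 75.6 bbox [179 181  31  26]
[[ 586.00024 -317.00653]
 [ 622.90247 -326.46414]
 [ 671.302   -137.61581]
 [ 634.3998  -128.1582 ]]
wrist guess px [292. 121.] cent [280. 142.] area 23650 rect [ 619.9 -249.6] [128.3  33.8] 76.6 bbox [235   0  91 300]
[[ 588.6008  -308.0329 ]
 [ 621.47205 -315.88287]
 [ 651.2715  -191.1    ]
 [ 618.40027 -183.25003]]
```

The shim is held level, with its outer end about 17 mm behind the grasp. I'll turn it to the insertion heading and move in front of the gap beyond the block.

>>> play_rows([
  {"offset":[0,0,0],"twist":-0.08,"grip":0.35},
  {"offset":[0,0,0],"twist":-0.124,"grip":0.35},
  {"offset":[0,0,0],"twist":-0.124,"grip":0.35},
])

```text
time: 17.37
tool_pos: [0.6058, -0.3008, 0.2657]
tool_rot: [-0.002, 0.746, 0.666, -0.001]
contact_force: [0.1, -0.2, -0.9]
gripper_width: 0.381
```

>>> play_rows([
  {"offset":[30,0,0],"twist":0,"grip":0.35},
  {"offset":[70,-3,0],"twist":0,"grip":0.35},
  {"offset":[110,-6,0],"twist":0,"grip":0.35},
  {"offset":[150,-8,0],"twist":0,"grip":0.35},
  {"offset":[175,-10,0],"twist":0,"grip":0.35},
])

```text
time: 17.78
tool_pos: [0.6156, -0.123, 0.2665]
tool_rot: [-0.002, 0.746, 0.666, -0.001]
contact_force: [-0.5, 0.5, -0.2]
gripper_width: 0.386
```

>>> play_rows([
  {"offset":[15,0,0],"twist":0,"grip":0.35},
  {"offset":[25,0,0],"twist":0,"grip":0.35},
  {"offset":[25,0,0],"twist":0,"grip":0.35},
  {"offset":[25,0,0],"twist":0,"grip":0.35},
])

```text
time: 18.12
tool_pos: [0.6193, -0.1021, 0.2683]
tool_rot: [0.0, 0.746, 0.666, -0.0]
contact_force: [-0.0, 0.5, -1.0]
gripper_width: 0.385
```

```bash
python3 - <<'E'
from h import *
s=manip.state();print(s['time'],s['tool_pos'],s['tool_rot'],s['contact_force'],s['gripper_width'])
lift();print(segshim('wrist',s['tool_pos']+[0.005,.06,-.17],z=.1,tag='w9'));print(segshim('top',[.63,-.03,.1],z=.1,tag='t9'))
E
```

```text
18.1167 [ 0.61929469 -0.10207616  0.26825964] [ 1.33112782e-06  7.46040811e-01  6.65900090e-01 -4.23667122e-04] [-0.01266882  0.54429134 -1.04666698] 0.3854375654909175
lift px 11.67 dx 0 score 0.826 angle 0.101
wrist guess px [273. 152.] cent [280. 142.] area 23661 rect [626.1 -51. ] [132.5  35. ] 83.5 bbox [235   0  90 300]
[[ 601.1835   -114.86713 ]
 [ 635.95544  -118.84726 ]
 [ 651.0276     12.829422]
 [ 616.2556     16.809555]]
top guess px [310. 177.] cent [300. 145.] area 188 rect [730.7  -2.2] [60.8 28.6] 7.2 bbox [295 135  12  20]
[[698.77234    8.180737]
 [702.3541   -20.223907]
 [762.68823  -12.615948]
 [759.10645   15.788696]]
```

>>> play_rows([
  {"offset":[15,0,-4],"twist":0,"grip":0.35},
  {"offset":[32,0,-4],"twist":0,"grip":0.35},
  {"offset":[50,0,-4],"twist":0,"grip":0.35},
  {"offset":[66,0,-4],"twist":0,"grip":0.35},
  {"offset":[80,0,-4],"twist":0,"grip":0.35},
])

```text
time: 18.68
tool_pos: [0.6285, -0.0212, 0.2731]
tool_rot: [0.0, 0.746, 0.666, 0.0]
contact_force: [0.4, -0.0, -0.2]
gripper_width: 0.377
```

```bash
python3 - <<'E'
from h import *
s=manip.state();print(s['time'],s['tool_pos'],s['contact_force'],s['ft_torque'],s['gripper_width']);lift()
segshim('wrist',s['tool_pos']+[0.005,.06,-.17],z=.1,tag='w10')
E
```

```text
18.6833 [ 0.62845324 -0.02123115  0.27308434] [ 0.40452086 -0.00133553 -0.22217956] [-0.09792032 -0.00023374 -0.03472021] 0.3774148191829478
lift px 11.71 dx 0 score 0.845 angle 0.102
wrist guess px [274. 157.] cent [279.  85.] area 44901 rect [634.8  30.8] [136.7 224.8] 83.6 bbox [  0   0 560 300]
```

>>> play_rows([
  {"offset":[12,0,6],"twist":0,"grip":0.35},
  {"offset":[28,0,7],"twist":0,"grip":0.35},
  {"offset":[45,0,7],"twist":0,"grip":0.35},
  {"offset":[62,0,7],"twist":0,"grip":0.35},
  {"offset":[78,0,7],"twist":0,"grip":0.35},
])

```text
time: 19.2
tool_pos: [0.637, 0.0561, 0.2651]
tool_rot: [-0.0, 0.746, 0.666, -0.0]
contact_force: [0.1, -0.4, -0.6]
gripper_width: 0.386
```

```bash
python3 - <<'E'
from h import *
s=manip.state();print(s['time'],s['tool_pos'],s['contact_force'],s['ft_torque'],s['gripper_width']);lift()
E
```

```text
19.2 [0.637046   0.05610245 0.26508458] [ 0.10087298 -0.40940834 -0.60532686] [-0.01590853 -0.01142121  0.00235171] 0.3855156310759767
lift px 11.64 dx 0 score 0.849 angle 0.101
```

>>> play_rows([
  {"offset":[4,0,0],"twist":0,"grip":0.35},
  {"offset":[4,0,2],"twist":0,"grip":0.35},
  {"offset":[4,0,4],"twist":0,"grip":0.35},
  {"offset":[4,0,5],"twist":0,"grip":0.35},
  {"offset":[4,0,5],"twist":0,"grip":0.35},
])

```text
time: 19.67
tool_pos: [0.6374, 0.0587, 0.2602]
tool_rot: [-0.0, 0.746, 0.666, -0.0]
contact_force: [-0.1, 0.6, 0.2]
gripper_width: 0.384
```

```bash
python3 - <<'E'
from h import *
s=manip.state();print(s['time'],s['tool_pos'],s['contact_force'],s['ft_torque'],s['gripper_width']);lift()
E
```

```text
19.6667 [0.6374038  0.05874955 0.26023659] [-0.14124557  0.59473858  0.22865228] [-0.02355692  0.02775172  0.02250634] 0.3837733623630982
lift px 11.33 dx 0 score 0.824 angle 0.099
```

>>> play_rows([
  {"offset":[0,0,1],"twist":0,"grip":0.4},
  {"offset":[0,0,1],"twist":0,"grip":0.5},
  {"offset":[0,0,1],"twist":0,"grip":0.6},
  {"offset":[0,0,1],"twist":0,"grip":0.6},
  {"offset":[0,0,0],"twist":0,"grip":0.6},
])

```text
time: 20.13
tool_pos: [0.6375, 0.0595, 0.2606]
tool_rot: [-0.0, 0.746, 0.666, -0.0]
contact_force: [-0.9, 0.6, 0.0]
gripper_width: 0.6
```

>>> play_rows([
  {"offset":[-10,0,0],"twist":0,"grip":0.6},
  {"offset":[-25,0,0],"twist":0,"grip":0.6},
  {"offset":[-45,0,0],"twist":0,"grip":0.6},
  {"offset":[-70,0,0],"twist":0,"grip":0.6},
  {"offset":[-90,0,0],"twist":0,"grip":0.6},
])

```text
time: 20.55
tool_pos: [0.6269, -0.0323, 0.2608]
tool_rot: [0.0, 0.746, 0.666, -0.0]
contact_force: [1.5, 0.1, -0.7]
gripper_width: 0.6
```

```bash
python3 - <<'E'
from h import *
s=manip.state();print(s['time'],s['tool_pos'],s['contact_force'],s['gripper_width']);lift()
im=manip.grab_frame('wrist');cv2.imwrite('pics/w11.png',im)
E=np.array([.64,.0797,.09]);n=np.array([.11,.994,0])
for b in (-.05,-.04,-.03,-.02,0): print(b,px('wrist',[E+n*b,E+n*b-[.018,0,0],E+n*b+[.018,0,0]]).round(0).tolist())
c=im.astype(int);m=c[...,2]>c[...,1]*1.1
for col in (265,275,285,295): print(col,np.where(np.diff(m[:,col].astype(int)))[0][:12])
print(find('tip_of','shim','wrist'),find('boxes_of','shim','wrist'))
E
```

```text
20.55 [ 0.62690123 -0.03229436  0.26079193] [ 1.48589086  0.13377877 -0.72562355] 0.5995449838956397
lift px 11.87 dx 0 score 0.945 angle 0.103
-0.05 [[278.0, 145.0], [238.0, 150.0], [319.0, 140.0]]
-0.04 [[278.0, 122.0], [237.0, 127.0], [319.0, 117.0]]
-0.03 [[278.0, 97.0], [235.0, 103.0], [320.0, 92.0]]
-0.02 [[277.0, 71.0], [234.0, 77.0], [321.0, 66.0]]
0 [[277.0, 15.0], [231.0, 21.0], [323.0, 9.0]]
265 [106 375 376 377 378 381 382 385 387 388 389 390]
275 [106 385 386 387 389 391 392 395 396 399 401 403]
285 [106 379 380 381 383 388 391 392 393 395 396 401]
295 [106 381 384 387 388 392 393 397 398 399 400 405]
[] [(0.91, [0.6423, 0.0709, 0.0964])]
```

The shim's outer end is at row 106, about 34 mm outside the edge, so roughly 146 mm is under the plate. Retreating clear for a final look.

>>> play_rows([
  {"offset":[-30,0,-15],"twist":0,"grip":0.6},
  {"offset":[-60,0,-40],"twist":0,"grip":0.8},
  {"offset":[-80,0,-70],"twist":0,"grip":1},
  {"offset":[-90,0,-100],"twist":0,"grip":1},
  {"offset":[-90,0,-110],"twist":0,"grip":1},
])

```text
time: 21.17
tool_pos: [0.618, -0.121, 0.3766]
tool_rot: [0.004, 0.746, 0.665, 0.002]
contact_force: [0.9, 0.4, 1.5]
gripper_width: 1.0
```

>>> play_rows([
  {"offset":[0,0,0],"twist":0,"grip":1},
  {"offset":[0,0,0],"twist":0,"grip":1},
  {"offset":[0,0,0],"twist":0,"grip":1},
])

```text
time: 21.42
tool_pos: [0.6168, -0.1182, 0.3682]
tool_rot: [-0.002, 0.745, 0.667, -0.001]
contact_force: [-0.9, -0.4, 0.0]
gripper_width: 1.002
```

```bash
python3 - <<'E'
from h import *
s=manip.state();print(s['time'],s['tool_pos'],s['contact_force']);lift()
w=manip.grab_frame('wrist');t=manip.grab_frame('top')[130:270,200:440];c=manip.grab_frame('scene')[120:300,140:380]
cv2.imwrite('pics/fin.png',np.vstack([np.hstack([cv2.resize(w,(400,300)),cv2.resize(c,(400,300))]),np.hstack([cv2.resize(t,(514,300),interpolation=cv2.INTER_CUBIC),np.zeros((300,286,3),np.uint8)])]))
E
```

```text
21.4167 [ 0.61682427 -0.11817815  0.36820994] [-0.94756434 -0.42558888  0.02600852]
lift px 12.02 dx 0 score 0.955 angle 0.105
```

View pics/fin.png

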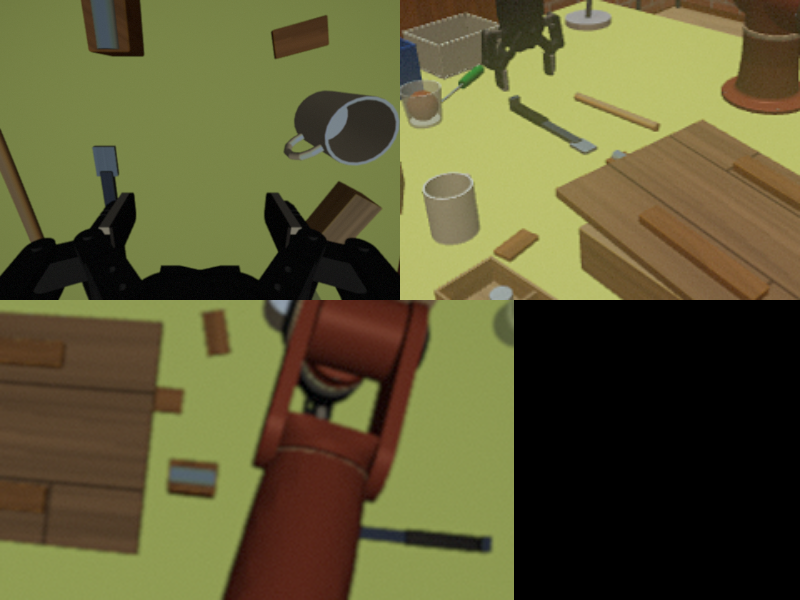

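The final view shows the plate raised, the shim's end sticking out past the edge at about (168,400) in the top crop, square to the edge, and the bar flat on the table. The robot is clear of everything, so I'm handing in.

```bash
python3 -c "
from plant import manip
print(manip.job_done())"
```

```text
the job is handed in; nothing more can be done
None
```

I raised the plate, laid the bar back on the table and slid the shim in under the plate. I handed the job in at about 21.5 s; no verdict is reported.

- **Lever:** I set the bar's tip about 30 mm under the free edge and levered over the fulcrum ridge. The plate edge rose to about 0.105 rad (about 37 mm).
- **Bar:** The bar was then laid flat on the table, clear of the plate.
- **Shim:** I slid the shim in beside the block, on top of the base. About 146 of its 180 mm is under the plate, with about 34 mm sticking out, square to the edge.

**Last checks**
- The plate angle read 0.105 rad both after the bar came out and again at the end.
- The shim's protrusion agreed in two cameras: about 34 mm in the wrist view and about 37 mm in the top view.
- The highest wrist force I read was about 20 N, and the robot was touching nothing at hand-in.

**What disagreed or went unseen**
- **Ridge direction:** The block's ridge runs toward the press, not along the plate's edge as described. The lever worked on it anyway.
- **Tip contact:** While levering, a sideways force of about 7 N suggested the tip touched the base's front face, so I backed it off 5 mm.
- **Shim under the plate:** The plate hides that part. That it lies flat is inferred from the height at release and from its visible end.

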